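Pump three coffee pods from the lever dispenser

TASK

Two lever dispensers of coffee pods stand on the coffee counter. Pump the lever of the one filled with copper-coloured pods through three full strokes, letting it spring all the way back up after each, so that exactly three copper pods lie in its white tray and the fourth stays in the magazine. Leave the lever of the blue dispenser alone.

Things in the scene. Friction and masses are not known exactly. Their poses are not given: they have to be found in the camera images.
- copper_pad (a point): middle of the upper face of the copper-coloured hand pad (44 mm along the lever, 42 wide, 16 thick) at the end of the copper dispenser's lever. At rest: 241 mm high, outer end tilted up 20 degrees; point z is up, x is level and points to the clear magazine (axis 212 mm on, 56 mm wide, top 170 mm above the worktop). Lever hinge: level, 152 mm along x, 64 mm lower. The axes turn with the lever.
- copper_lever (a joint): copper dispenser's lever, rad: 0 up, 0.7 hard stop. At 0.7 the pad point is 113 mm lower and 5 mm further from the magazine (13 mm further at mid-stroke), outer end tilted down 20 degrees. A spring lifts it: 4 N at the pad at the top, 11 N at the bottom; it returns by itself. It drives the lowest pod off its shelf at 0.5 to 0.6; back at 0 the next pod has dropped into place.
- blue_pad (a point): the same point on the other dispenser, whose lever pad and pods are blue; otherwise identical. Not to be pressed.
- pod1_center (a point): centre of the lowest copper-coloured coffee pod (a rigid disc, diameter 44 mm, height 16 mm, 20 g) in the copper magazine at the start; the first to come out, over a shelf 80 mm above the worktop at the magazine's foot. It drops into the white tray, inside 142 by 100 mm, walls 42 mm high, whose middle is 101 mm beyond the magazine's axis
- pod2_center (a point): centre of the second lowest copper-coloured coffee pod (a rigid disc, diameter 44 mm, height 16 mm, 20 g) in the copper magazine at the start; the second to come out
- pod3_center (a point): centre of the third lowest copper-coloured coffee pod (a rigid disc, diameter 44 mm, height 16 mm, 20 g) in the copper magazine at the start; the third to come out
- pod4_center (a point): centre of the topmost copper-coloured coffee pod (a rigid disc, diameter 44 mm, height 16 mm, 20 g) in the copper magazine at the start; must stay in the magazine, where it ends on the shelf with its centre 88 mm above the worktop
There are look-alikes about, which are no part of the job. Leave any red or turquoise look-alike of the part that bears pod4_center alone.

How it is judged:
On the way, in this order (a step that is already met when the one before it is completed fails the run):
1. pod 1 has dropped into the white tray (horizontal distance between pod1_center and copper_pad between 0.24 and 0.4 m and height (world z) of pod1_center below 0.07 m), for 0.1 s.
2. pod 2 has dropped into the white tray (horizontal distance between pod2_center and copper_pad between 0.24 and 0.4 m and height (world z) of pod2_center below 0.07 m), for 0.1 s.
3. pod 3 has dropped into the white tray (horizontal distance between pod3_center and copper_pad between 0.24 and 0.4 m and height (world z) of pod3_center below 0.07 m), for 0.1 s.
At the end, for the whole second after the job is handed in: The three lower copper pods lie in the white tray (centres below 70 mm, 240 to 390 mm from the pad along its x axis, within 50 mm sideways), the fourth is still in the magazine (190 to 235 mm from the pad seen from above, centre above 78 mm), and the lever is back up (below 0.08 rad) (x of pod1_center in the frame of copper_pad between 0.24 and 0.39 m and y of pod1_center in the frame of copper_pad between -0.05 and 0.05 m and height (world z) of each of pod1_center, pod2_center, pod3_center below 0.07 m and x of pod2_center in the frame of copper_pad between 0.24 and 0.39 m and y of pod2_center in the frame of copper_pad between -0.05 and 0.05 m and x of pod3_center in the frame of copper_pad between 0.24 and 0.39 m and y of pod3_center in the frame of copper_pad between -0.05 and 0.05 m and horizontal distance between pod4_center and copper_pad between 0.19 and 0.235 m and height (world z) of pod4_center above 0.078 m and value of joint copper_lever below 0.08 rad); the robot touches nothing.
It fails at once if the blue dispenser's lever is pressed (its pad moves more than 30 mm) (distance of blue_pad from where it was at the start of the episode above 0.03 m).
It also fails if it takes over 48 s, if anything falls off the work surface, if the arm or the gripper's body presses on something with over 40 N, if the wrist force passes 120 N, or if a joint passes its speed limit or range.

ROBOT

A 6-joint arm with a two-finger parallel gripper is mounted at the origin on the work surface. World frame = base frame: x ahead of the robot, y to its left, z up, the work surface at z = 0. Lengths are in m, angles in rad, forces in N, time in s.
With the tool pointing down it reaches from about 0.2 to 0.875 m from the base axis. Payload 3.4 kg.
Tool frame: the origin (TCP) lies midway between the tips of the shut fingers; the grasp point (between the pads) lies 19 mm behind it (bot.grasp_offset is the distance from the TCP to the grasp point, in m); z points along the fingers, x is the direction in which the jaws open and shut, and the axes are right-handed (so a half turn about z gives the same grasp; the last joint's range is limited). The gripper opens to 94 mm and grips with 3 to 60 N. Pads are 16 mm wide; open, the fingers measure 119 mm over their backs; the gripper's body (75 mm by 177 mm) begins 78 mm behind the grasp point.
Start: joints at [-1.255, 0.276, 1.505, -0, 1.361, -0.121], TCP at [0.243, -0.521, 0.205] pointing down, gripper open.
Joint ranges: [-2.89, 2.89], [-0.75, 2.08], [0.22, 2.7], [-1.18, 4.32], [0.11, 2.71], [-2.7, 2.7]. Speed limits (rad/s): [2.57, 2.57, 3.14, 3.14, 3.14, 3.14].

INTERFACE

Orientations are given as a unit quaternion [w, x, y, z].
In Python, from workcell import bot gives the robot as it stands. The module is installed in compiled form; this text tells all that it offers.
- The arm moves only by the shell command python3 -m jog 'ROWS' [FORCE]. ROWS is JSON, a list of rows, each an object with "gripper": the finger opening in cm, from 0 to 9.4; "translation": the shift along the tool's x, y, z in cm, a list of three; "turn": the turn about the tool's z in degrees. In form: [{"gripper": gripper, "translation": [tx, ty, tz], "turn": turn}, ...]. A call has exactly 10 rows; each row shifts and turns the commanded pose from where the row before left it, along the tool's axes as they then stand; what a row does not reach is not made up. A row lasts 1/10 s, in which the tool goes at most 50 mm and 8.59 degrees, less where a joint would pass 70% of its speed; a pose out of reach is approached as far as the arm can. A call is refused whole if a number of a shift passes 5 or a number of a turn 8.59, either way. A call with a gripper value outside its range is refused whole. The fingers move at their own pace and stop on an object; FORCE is the grip in N (left out, the last holds). Time passes only in rows, so rows that do not move let the fingers close, or fill a call up. It gives the time, the measured TCP pose, the force and the opening at its end, in the units of the state.
- bot.sense(): the state, without advancing time (a new reading comes with each control period).
- bot.grab_frame(name): name is "side" or "top" or "wrist"; returns the picture (480x640x3 uint8, red, green, blue); there is no depth.
- bot.camera_params(name): a dict with "fx", "fy", "cx", "cy" (pixels), "k1" (the pictures are not rectified: a ray, as slopes to the right and down, at radius r is drawn at 1 + k1 r^2 times it, then the intrinsics apply), "xyz" and "rotation" of the camera in the world. Camera axes: x right, y up, looking along -z (the intrinsics and any distortion apply to the point x, -y, -z); pixel columns grow to the right and rows downward; lengths in m; the calibration is good to about 2 mm. A picture is of the moment at which its call begins: read the wrist's pose just before it. camera_params takes no time and is no camera call; for the wrist camera it gives the pose at the moment of the call.
- bot.sign_off(): hands the job in, once; it reports no verdict.
Trained networks look in the newest picture that a camera, given by its name, has taken for a name from the list of things; names that differ only in an ending like _2 or _b are one class to them, and where a whole thing is asked for, a point or a joint stands for the part that bears it (a point fixed in the world has none). Each returns a list of dicts, best first, with "conf" (0 to 1); they miss things now and then, are a little off and sometimes report something else, mostly with a low value. They report only what shows in the picture. A call takes as long as a camera call. They do not tell look-alikes from the thing itself.
- bot.find_in(camera, label): "bbox" ([left, top, width, height] in pixels, round what is visible of it).
- bot.mark_of(camera, label): "location" ([column, row] in pixels: a listed point, or the origin of a listed thing).
The state is a dict: "t": time; "joint_pos": joint angles; "qd": joint speeds; "tau": joint torques, N m; "tcp_pos": TCP position; "eef_rot": TCP orientation; "contact_force": force on the tool from outside, world axes, zero at the start; "moment": the same for the moment, N m; "opening": finger opening in m.
Only numpy, scipy, OpenCV 4.12 (cv2) and the standard library are available. Lean on these libraries where they do the work, as an engineer would, in place of code of your own. Each camera call takes 0.05 s, during which the arm holds its last target. There are 200 camera calls.

## Working session

There is one attempt and no reset: what is moved stays moved. The work goes in short steps, Python scripts to look and compute and a shell command to move; the robot and the scene stay as the last step left them, time stands still between calls to the robot, and variables do not carry over. Pictures are saved under pics/ and viewed, about 8 in all and at most 12, crops included, and the job is handed in when it is done.

```bash
mkdir -p pics; python3 - <<'E'
from workcell import bot
import cv2
for c in ("top","side"):
    im=bot.grab_frame(c); cv2.imwrite(f"pics/{c}0.png",im[:,:,::-1])
    for l in ("copper_pad","blue_pad","pod1_center","pod4_center"):
        print(c,l,[(round(d['conf'],2),[round(v) for v in d['location']]) for d in bot.mark_of(c,l)])
    p=bot.camera_params(c); print(p)
s=bot.sense(); print(s['t'],s['tcp_pos'],s['eef_rot'],s['opening'])
E
```

```text
top copper_pad [(0.81, [177, 312])]
top blue_pad []
top pod1_center []
top pod4_center [(0.9, [138, 245]), (0.78, [236, 193]), (0.74, [248, 232]), (0.64, [174, 210])]
{'fx': 564.0802754664428, 'fy': 564.0802754664428, 'cx': 313.0397758511578, 'cy': 234.52921350756097, 'k1': -0.09664092272350965, 'xyz': array([0.46701483, 0.03099306, 1.28815387]), 'rotation': array([ 0.70927534,  0.03411565, -0.03719733, -0.70312231])}
side copper_pad [(0.58, [307, 369])]
side blue_pad [(0.62, [420, 180])]
side pod1_center []
side pod4_center [(0.76, [200, 350]), (0.75, [191, 443]), (0.62, [271, 341]), (0.54, [224, 328])]
{'fx': 510.01846008603457, 'fy': 510.01846008603457, 'cx': 317.60902392442864, 'cy': 251.02480926349432, 'k1': -0.021683967439165713, 'xyz': array([0.20967526, 0.57910796, 0.96713927]), 'rotation': array([-0.28118143, -0.09382085,  0.33038455,  0.8960919 ])}
0.5 [ 0.24324412 -0.52102473  0.20544161] [-7.84816127e-06  8.43526929e-01 -5.37086884e-01 -5.93200694e-06] 0.09410470546567747
```

View pics/top0.png

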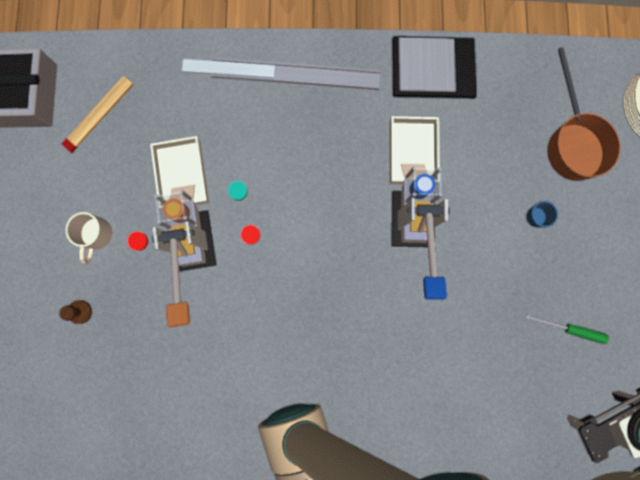

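View pics/side0.png

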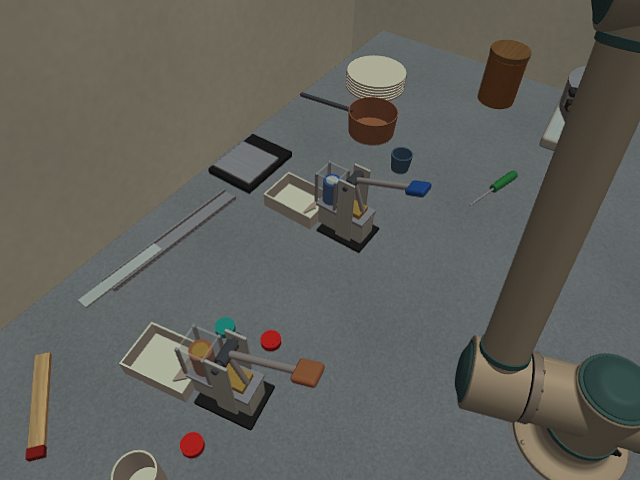

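Both views show the copper dispenser on the left in the top view: its pad is at about (177,313) in top and (307,370) in side, magazine at (174,208) in top, tray beyond it. The blue pad is at (435,288) in top. Loose red and turquoise discs lie beside the copper dispenser.

```bash
cat > h.py <<'E'
from workcell import bot
import numpy as np
from scipy.spatial.transform import Rotation as R
import cv2
def ray(c,px):
    p=bot.camera_params(c); K=np.array([[p['fx'],0,p['cx']],[0,p['fy'],p['cy']],[0,0,1]])
    u=cv2.undistortPoints(np.array([[px]],float),K,np.array([p['k1'],0,0,0.]))[0,0]
    q=p['rotation']; r=R.from_quat([q[1],q[2],q[3],q[0]])
    return p['xyz'],r.apply([u[0],-u[1],-1])
def atz(c,px,z):
    o,d=ray(c,px); return o+d*(z-o[2])/d[2]
E
python3 - <<'E'
from h import *
a=atz("top",(177,312.5),.241); b=atz("side",(307,369),.241)
print("pad",a,b, "blue",atz("top",(435,287),.241))
m=atz("top",(174,207.5),.144); tr=atz("top",(178.5,171),.042)
print("mag",m,np.linalg.norm((m-a)[:2]),"tray",tr)
# tray outer rim corners
for px in ((151,144),(197,137),(207,203)): print(atz("top",px,.042))
for v in (m-a,tr-a): print(np.degrees(np.arctan2(v[1],v[0])),np.linalg.norm(v[:2]))
s=bot.sense(); q=s['eef_rot']; r=R.from_quat([q[1],q[2],q[3],q[0]])
print("tool delta cm to pad z.35",100*r.inv().apply(np.array([*(a[:2]),.35])-s['tcp_pos']), r.as_matrix().round(3))
E
```

```text
pad [0.4256654  0.27756634 0.241     ] [0.42324201 0.27464007 0.241     ] blue [ 0.47696741 -0.20084425  0.241     ]
mag [0.6362398  0.31323871 0.144     ] 0.21357457450192843 tray [0.73471848 0.3312359  0.042     ]
[0.79722718 0.39707991 0.042     ]
[0.81375337 0.29186196 0.042     ]
[0.6620386  0.26416375 0.042     ]
9.614911673208592 0.21357457450192843
9.8516270065465 0.31367854407473406
tool delta cm to pad z.35 [-64.64236913 -50.31561152 -14.45430151] [[ 0.423 -0.906 -0.   ]
 [-0.906 -0.423  0.   ]
 [-0.    -0.    -1.   ]]
```

```bash
python3 -m jog '[{"gripper":0,"translation":[0,0,-4.8],"turn":0},{"gripper":0,"translation":[0,0,-4.8],"turn":0},{"gripper":0,"translation":[0,0,-4.8],"turn":0},{"gripper":0,"translation":[-3.8,-2.95,0],"turn":0},{"gripper":0,"translation":[-3.8,-2.95,0],"turn":0},{"gripper":0,"translation":[-3.8,-2.95,0],"turn":0},{"gripper":0,"translation":[-3.8,-2.95,0],"turn":0},{"gripper":0,"translation":[-3.8,-2.95,0],"turn":0},{"gripper":0,"translation":[-3.8,-2.95,0],"turn":0},{"gripper":0,"translation":[-3.8,-2.95,0],"turn":0}]' 20
python3 -m jog '[{"gripper":0,"translation":[-3.8,-2.95,0],"turn":0},{"gripper":0,"translation":[-3.8,-2.95,0],"turn":0},{"gripper":0,"translation":[-3.8,-2.95,0],"turn":0},{"gripper":0,"translation":[-3.8,-2.95,0],"turn":0},{"gripper":0,"translation":[-3.8,-2.95,0],"turn":0},{"gripper":0,"translation":[-3.8,-2.95,0],"turn":0},{"gripper":0,"translation":[-3.8,-2.95,0],"turn":0},{"gripper":0,"translation":[-3.8,-2.95,0],"turn":0},{"gripper":0,"translation":[-3.8,-2.95,0],"turn":0},{"gripper":0,"translation":[-3.8,-2.95,0],"turn":0}]'
cat >> h.py <<'E'
def delta(goal):
    s=bot.sense(); q=s['eef_rot']; r=R.from_quat([q[1],q[2],q[3],q[0]])
    print("t",s['t'],"tcp",s['tcp_pos'].round(4),"F",np.round(s['contact_force'],1),"open",round(s['opening'],4))
    print("delta cm",(100*r.inv().apply(np.array(goal)-s['tcp_pos'])).round(2))
    d=np.array([np.cos(np.radians(9.7)),np.sin(np.radians(9.7)),0])
    print("lever dir in tool",r.inv().apply(d).round(3))
E
python3 -c "
from h import *
delta([.4245,.276,.26])"
```

```text
t: 1.5
tcp_pos: [0.3178, -0.1908, 0.3497]
eef_rot: [-0.0, 0.843, -0.537, 0.001]
contact_force: [1.4, -0.4, 0.2]
opening: 0.0176
t: 2.5
tcp_pos: [0.4243, 0.2786, 0.3497]
eef_rot: [-0.0, 0.844, -0.537, 0.0]
contact_force: [0.9, -0.8, 0.7]
opening: 0.0005
t 2.5 tcp [0.4243 0.2786 0.3497] F [ 0.9 -0.8  0.7] open 0.0005
delta cm [0.24 0.1  8.97]
lever dir in tool [ 0.265 -0.964  0.001]
```

```bash
python3 -m jog '[{"gripper":0,"translation":[0.24,0.1,3.5],"turn":0},{"gripper":0,"translation":[0,0,3.5],"turn":0},{"gripper":0,"translation":[0,0,2.5],"turn":0},{"gripper":0,"translation":[0,0,1],"turn":0},{"gripper":0,"translation":[0,0,1],"turn":0},{"gripper":0,"translation":[-0.07,0.25,1],"turn":0},{"gripper":0,"translation":[-0.07,0.25,1],"turn":0},{"gripper":0,"translation":[-0.07,0.25,1],"turn":0},{"gripper":0,"translation":[-0.07,0.25,1],"turn":0},{"gripper":0,"translation":[-0.06,0.25,1],"turn":0}]'
python3 - <<'E'
from h import *
delta([.4245,.276,.135])
im=bot.grab_frame("side"); cv2.imwrite("pics/side1.png",cv2.resize(im[250:450,100:380,::-1],None,fx=2.5,fy=2.5))
E
```

```text
t: 3.5
tcp_pos: [0.4154, 0.2724, 0.1853]
eef_rot: [-0.003, 0.844, -0.537, 0.003]
contact_force: [4.5, 0.0, 6.2]
opening: 0.0005
t 3.5 tcp [0.4154 0.2724 0.1853] F [4.5 0.  6.2] open 0.0005
delta cm [ 0.05 -0.93  5.04]
lever dir in tool [ 0.264 -0.964  0.009]
```

View pics/side1.png

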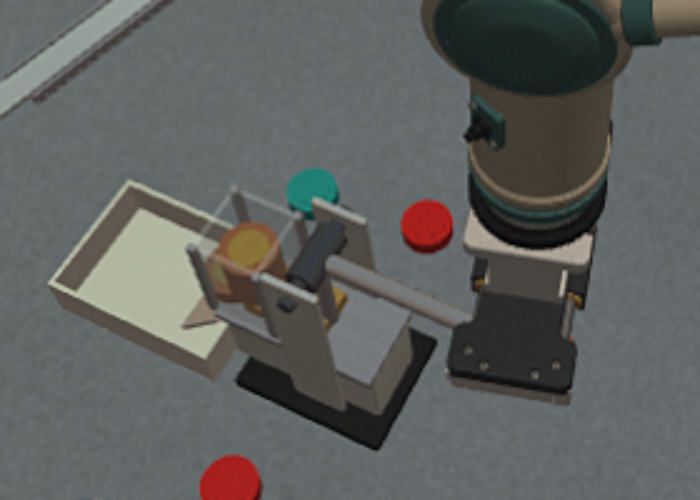

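The crop shows the lever pressed about halfway with the fingers on its pad, no pod out yet, and the gripper clear of the posts.

```bash
python3 -m jog '[{"gripper":0,"translation":[0,0,1],"turn":0},{"gripper":0,"translation":[0,-0.2,1],"turn":0},{"gripper":0,"translation":[0.1,-0.2,1],"turn":0},{"gripper":0,"translation":[0.1,-0.2,1],"turn":0},{"gripper":0,"translation":[0,-0.2,0.8],"turn":0},{"gripper":0,"translation":[0,0,0],"turn":0},{"gripper":0,"translation":[0,0,0],"turn":0},{"gripper":0,"translation":[0,0,0],"turn":0},{"gripper":0,"translation":[0,0,0],"turn":0},{"gripper":0,"translation":[0,0,0],"turn":0}]'
python3 - <<'E'
from h import *
delta([.4245,.276,.262])
im=bot.grab_frame("side"); cv2.imwrite("pics/side2.png",cv2.resize(im[250:450,100:380,::-1],None,fx=2.5,fy=2.5))
E
```

```text
t: 4.55
tcp_pos: [0.4193, 0.2731, 0.1371]
eef_rot: [0.0, 0.844, -0.537, -0.0]
contact_force: [-3.2, -0.9, 7.3]
opening: 0.0001
t 4.55 tcp [0.4193 0.2731 0.1371] F [-3.2 -0.9  7.3] open 0.0001
delta cm [ -0.04  -0.59 -12.49]
lever dir in tool [ 0.264 -0.964 -0.   ]
```

View pics/side2.png

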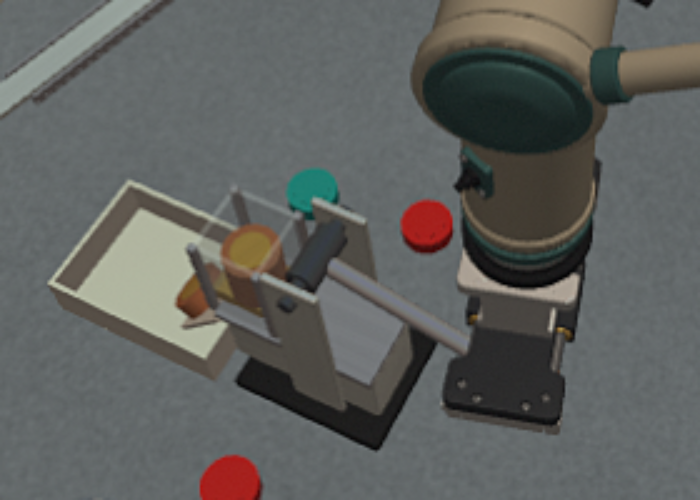

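The crop shows the first pod tipped off the shelf toward the ramp at (200,295). I'll press slightly further, then let the lever up.

```bash
python3 -m jog '[{"gripper":0,"translation":[0,0,0.4],"turn":0},{"gripper":0,"translation":[0,0,0.3],"turn":0},{"gripper":0,"translation":[0,0,0],"turn":0},{"gripper":0,"translation":[0,0,0],"turn":0},{"gripper":0,"translation":[0,0,0],"turn":0},{"gripper":0,"translation":[0,0.3,-1.5],"turn":0},{"gripper":0,"translation":[0,0.3,-1.5],"turn":0},{"gripper":0,"translation":[0,0,-2],"turn":0},{"gripper":0,"translation":[0,-0.2,-2],"turn":0},{"gripper":0,"translation":[0,-0.3,-2],"turn":0}]'
python3 -m jog '[{"gripper":0,"translation":[0,-0.4,-2],"turn":0},{"gripper":0,"translation":[0,-0.3,-2],"turn":0},{"gripper":0,"translation":[0,0,-1],"turn":0},{"gripper":0,"translation":[0,0,0],"turn":0},{"gripper":0,"translation":[0,0,0],"turn":0},{"gripper":0,"translation":[0,0,0],"turn":0},{"gripper":0,"translation":[0,0,0],"turn":0},{"gripper":0,"translation":[0,0,0],"turn":0},{"gripper":0,"translation":[0,0,0],"turn":0},{"gripper":0,"translation":[0,0,0],"turn":0}]'
python3 - <<'E'
from h import *
delta([.4245,.276,.262])
im=bot.grab_frame("side"); cv2.imwrite("pics/side3.png",cv2.resize(im[250:450,100:380,::-1],None,fx=2.5,fy=2.5))
E
```

```text
t: 5.6
tcp_pos: [0.4188, 0.2729, 0.2203]
eef_rot: [-0.0, 0.844, -0.537, 0.0]
contact_force: [2.3, 0.2, 1.9]
opening: 0.0007
t: 6.6
tcp_pos: [0.4252, 0.2757, 0.2693]
eef_rot: [0.0, 0.844, -0.537, -0.0]
contact_force: [-0.3, -0.4, 0.5]
opening: 0.0005
t 6.6 tcp [0.4252 0.2757 0.2693] F [-0.3 -0.4  0.5] open 0.0005
delta cm [-0.05  0.05  0.73]
lever dir in tool [ 0.264 -0.964 -0.   ]
```

View pics/side3.png

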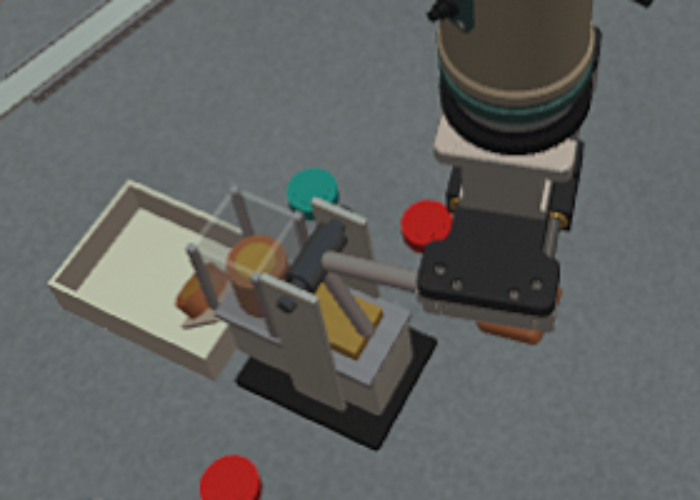

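Lever is back up, the stack has dropped, and pod 1 lies tilted on the ramp near crop (200,292). I'll triangulate it.

```bash
python3 - <<'E'
from h import *
t=bot.grab_frame("top"); s=bot.grab_frame("side")
for c in ("top","side"):
  for l in ("pod1_center",): print(c,[(round(d['conf'],2),np.round(d['location'])) for d in bot.mark_of(c,l)], [(round(d['conf'],2),np.round(d['bbox'])) for d in bot.find_in(c,l)])
for z in (.03,.04,.05,.06,.07,.08):
  a=atz("side",(180,367),z); v=(a-[.4245,.276,0])[:2]; u=np.array([np.cos(np.radians(9.7)),np.sin(np.radians(9.7))]); print(z,v@u, u[0]*v[1]-u[1]*v[0])
a=cv2.resize(t[120:340,90:290,::-1],None,fx=2.5,fy=2.5)
b=cv2.resize(s[320:420,140:240,::-1],None,fx=5,fy=5); b=cv2.copyMakeBorder(b,0,50,0,0,cv2.BORDER_CONSTANT)
b=b[:550,:300] if 0 else cv2.resize(b,(290,319)); b=cv2.copyMakeBorder(b,0,231,0,0,cv2.BORDER_CONSTANT)
cv2.imwrite("pics/m4.png",np.hstack([a,b]))
E
```

```text
top [(0.7, array([184., 186.]))] [(0.78, array([173., 179.,  18.,  13.]))]
side [(0.5, array([182., 367.]))] [(0.69, array([172., 360.,  10.,  15.]))]
0.03 0.2774940912474446 0.006731339161227638
0.04 0.2728184030089386 0.010233901998599984
0.05 0.2681427147704326 0.013736464835972212
0.06 0.2634670265319267 0.01723902767334442
0.07 0.2587913382934206 0.02074159051071673
0.08 0.2541156500549146 0.02424415334808902
```

View pics/m4.png

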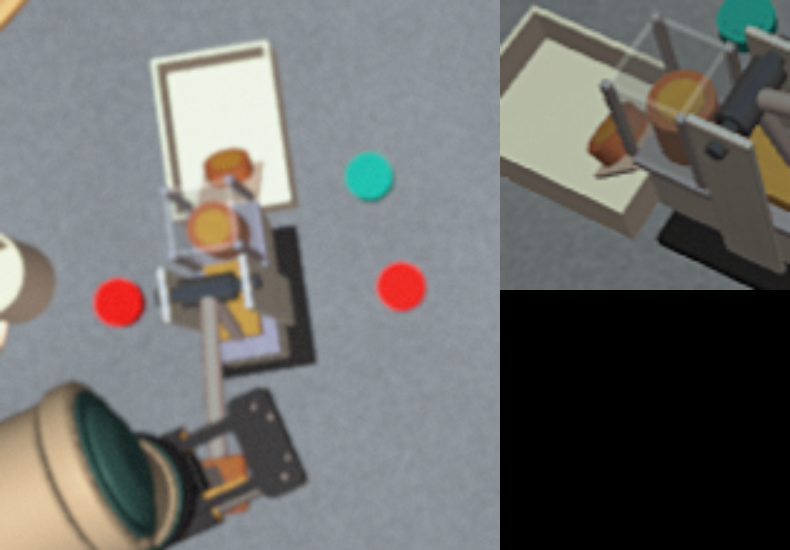

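The picture shows pod 1 leaning off the ramp end into the tray at top-crop (228,168). Both cameras put it about 0.27 m along x and 40 mm high, so step 1 is met. Next is stroke 2.

```bash
python3 -m jog '[{"gripper":0,"translation":[0,0,2.5],"turn":0},{"gripper":0,"translation":[0,0,1.5],"turn":0},{"gripper":0,"translation":[-0.1,0.4,1.6],"turn":0},{"gripper":0,"translation":[-0.1,0.4,1.6],"turn":0},{"gripper":0,"translation":[-0.1,0.4,1.6],"turn":0},{"gripper":0,"translation":[0,0,1.5],"turn":0},{"gripper":0,"translation":[0.1,-0.3,1.5],"turn":0},{"gripper":0,"translation":[0.1,-0.3,1.5],"turn":0},{"gripper":0,"translation":[0,-0.2,0.6],"turn":0},{"gripper":0,"translation":[0,0,0],"turn":0}]'
python3 -m jog '[{"gripper":0,"translation":[0,0,0],"turn":0},{"gripper":0,"translation":[0,0,0],"turn":0},{"gripper":0,"translation":[0,0,0],"turn":0},{"gripper":0,"translation":[0,0.3,-1.5],"turn":0},{"gripper":0,"translation":[0,0.3,-1.5],"turn":0},{"gripper":0,"translation":[0,0,-2],"turn":0},{"gripper":0,"translation":[0,-0.2,-2],"turn":0},{"gripper":0,"translation":[0,-0.3,-2],"turn":0},{"gripper":0,"translation":[0,-0.3,-2],"turn":0},{"gripper":0,"translation":[0.1,-0.2,-2],"turn":0}]'
python3 -m jog '[{"gripper":0,"translation":[0,0,-0.9],"turn":0},{"gripper":0,"translation":[0,0,0],"turn":0},{"gripper":0,"translation":[0,0,0],"turn":0},{"gripper":0,"translation":[0,0,0],"turn":0},{"gripper":0,"translation":[0,0,0],"turn":0},{"gripper":0,"translation":[0,0,0],"turn":0},{"gripper":0,"translation":[0,0,0],"turn":0},{"gripper":0,"translation":[0,0,0],"turn":0},{"gripper":0,"translation":[0,0,0],"turn":0},{"gripper":0,"translation":[0,0,0],"turn":0}]'
cat > look.py <<'E'
from h import *
import sys
delta([.4245,.276,.27])
t=bot.grab_frame("top"); s=bot.grab_frame("side")
for c in ("top","side"): print(c,[(round(d['conf'],2),np.round(d['location'])) for d in bot.mark_of(c,"pod1_center")])
a=cv2.resize(t[130:250,130:230,::-1],None,fx=4,fy=4)
b=cv2.resize(s[310:430,110:210,::-1],None,fx=4,fy=4)
cv2.imwrite(sys.argv[1],np.hstack([a,b]))
E
python3 look.py pics/m5.png
```

```text
t: 7.95
tcp_pos: [0.4228, 0.2755, 0.1319]
eef_rot: [-0.001, 0.844, -0.537, 0.001]
contact_force: [-0.4, -0.2, 8.9]
opening: 0.0005
t: 8.95
tcp_pos: [0.4258, 0.276, 0.2617]
eef_rot: [-0.001, 0.844, -0.537, 0.0]
contact_force: [0.9, -0.3, -0.8]
opening: 0.0004
t: 9.95
tcp_pos: [0.4253, 0.2758, 0.2694]
eef_rot: [0.0, 0.844, -0.537, 0.0]
contact_force: [-0.7, 0.1, -0.4]
opening: 0.0005
t 9.95 tcp [0.4253 0.2758 0.2694] F [-0.7  0.1 -0.4] open 0.0005
delta cm [-0.06  0.06 -0.06]
lever dir in tool [ 0.264 -0.964  0.   ]
top [(0.48, array([184., 187.]))]
side [(0.45, array([181., 366.]))]
```

View pics/m5.png

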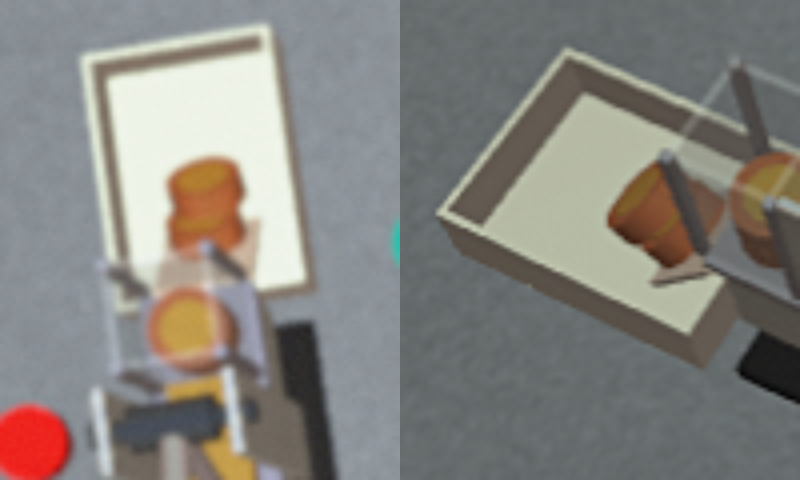

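Two pods now sit in the tray by the ramp, with tilted faces at top-crop (205,177) and side-crop (637,205). Two are left in the magazine. I'll triangulate the upper one.

```bash
python3 - <<'E'
from h import *
u=np.array([np.cos(np.radians(9.7)),np.sin(np.radians(9.7))])
def tri(pt,ps):
    o,d=ray("top",pt);p,e=ray("side",ps)
    k=np.linalg.lstsq(np.stack([d,-e],1),p-o,rcond=None)[0]
    x=(o+k[0]*d+p+k[1]*e)/2; v=(x-[.4245,.276,0])[:2]
    print(x.round(4),"gap",np.linalg.norm(o+k[0]*d-p-k[1]*e).round(4),"along",(v@u).round(4),"side",(u[0]*v[1]-u[1]*v[0]).round(4))
tri((181.2,174.2),(169.2,361.2))   # upper pod's top face
tri((181.5,178.5),(171.5,364))     # its middle
tri((182,189),(178,369))     # rear
E
```

```text
[0.7315 0.3299 0.0178] gap 0.0021 along 0.3117 side 0.0014
[0.7233 0.3303 0.0151] gap 0.0008 along 0.3037 side 0.0032
[0.701  0.3298 0.0164] gap 0.0067 along 0.2816 side 0.0064
```

Both are low (about 0.28–0.31 m along, well under 70 mm). Stroke 3, same rows.

```bash
python3 -m jog '[{"gripper":0,"translation":[0,0,2.5],"turn":0},{"gripper":0,"translation":[0,0,1.5],"turn":0},{"gripper":0,"translation":[-0.1,0.4,1.6],"turn":0},{"gripper":0,"translation":[-0.1,0.4,1.6],"turn":0},{"gripper":0,"translation":[-0.1,0.4,1.6],"turn":0},{"gripper":0,"translation":[0,0,1.5],"turn":0},{"gripper":0,"translation":[0.1,-0.3,1.5],"turn":0},{"gripper":0,"translation":[0.1,-0.3,1.5],"turn":0},{"gripper":0,"translation":[0,-0.2,0.6],"turn":0},{"gripper":0,"translation":[0,0,0],"turn":0}]'
python3 -m jog '[{"gripper":0,"translation":[0,0,0],"turn":0},{"gripper":0,"translation":[0,0,0],"turn":0},{"gripper":0,"translation":[0,0,0],"turn":0},{"gripper":0,"translation":[0,0.3,-1.5],"turn":0},{"gripper":0,"translation":[0,0.3,-1.5],"turn":0},{"gripper":0,"translation":[0,0,-2],"turn":0},{"gripper":0,"translation":[0,-0.2,-2],"turn":0},{"gripper":0,"translation":[0,-0.3,-2],"turn":0},{"gripper":0,"translation":[0,-0.3,-2],"turn":0},{"gripper":0,"translation":[0.1,-0.2,-2],"turn":0}]'
python3 -m jog '[{"gripper":0,"translation":[0,0,-3],"turn":0},{"gripper":0,"translation":[0,0,-3],"turn":0},{"gripper":0,"translation":[0,0,-3],"turn":0},{"gripper":0,"translation":[0,0,0],"turn":0},{"gripper":0,"translation":[0,0,0],"turn":0},{"gripper":0,"translation":[0,0,0],"turn":0},{"gripper":0,"translation":[0,0,0],"turn":0},{"gripper":0,"translation":[0,0,0],"turn":0},{"gripper":0,"translation":[0,0,0],"turn":0},{"gripper":0,"translation":[0,0,0],"turn":0}]'
python3 look.py pics/m6.png
```

```text
t: 11.15
tcp_pos: [0.4229, 0.2755, 0.132]
eef_rot: [-0.001, 0.844, -0.537, 0.001]
contact_force: [-1.5, -1.4, 10.4]
opening: 0.0002
t: 12.15
tcp_pos: [0.4258, 0.276, 0.2617]
eef_rot: [-0.001, 0.844, -0.537, 0.0]
contact_force: [0.7, -0.2, -0.5]
opening: 0.0004
t: 13.15
tcp_pos: [0.4252, 0.2757, 0.3501]
eef_rot: [0.0, 0.844, -0.537, -0.0]
contact_force: [0.2, -0.1, -0.2]
opening: 0.0003
t 13.15 tcp [0.4252 0.2757 0.3501] F [ 0.2 -0.1 -0.2] open 0.0003
delta cm [-0.06  0.05  8.01]
lever dir in tool [ 0.264 -0.964 -0.001]
top []
side [(0.56, array([205., 365.])), (0.46, array([183., 366.]))]
```

View pics/m6.png

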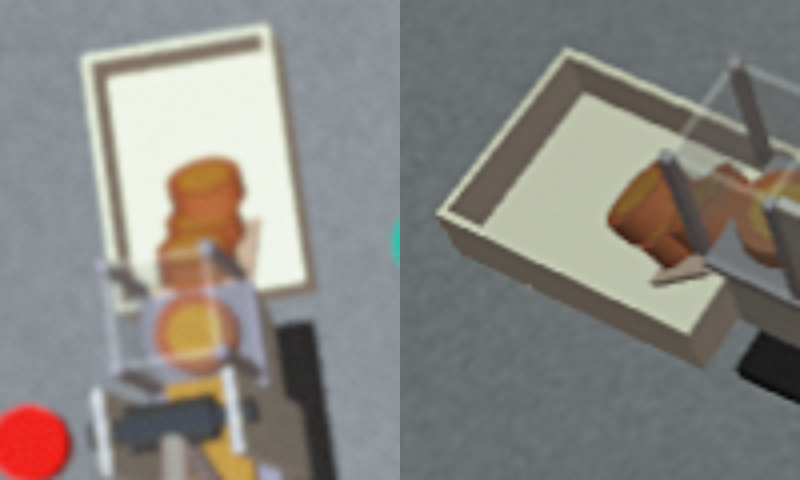

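Three pods are out. The third leans against the others at top-crop (197,250) and is partly behind the clear front wall, so I need its height and distance.

```bash
python3 - <<'E'
from h import *
u=np.array([np.cos(np.radians(9.7)),np.sin(np.radians(9.7))])
for z in (.04,.05,.06,.07,.08,.09):
  for c,px in (("top",(179,192.5)),("side",(189,357)),("top",(179.2,213)),):
    x=atz(c,px,z); v=(x-[.4245,.276,0])[:2]; print(z,c,px,(v@u).round(3),(u[0]*v[1]-u[1]*v[0]).round(3),end=" | ")
  print()
t=bot.grab_frame("top"); s=bot.grab_frame("side")
a=cv2.resize(t[160:225,155:207,::-1],(400,500),interpolation=cv2.INTER_CUBIC)
b=cv2.resize(s[330:395,160:212,::-1],(400,500),interpolation=cv2.INTER_CUBIC)
cv2.imwrite("pics/m7.png",np.hstack([a,b]))
E
```

```text
0.04 top (179, 192.5) 0.266 0.008 | 0.04 side (189, 357) 0.269 -0.016 | 0.04 top (179.2, 213) 0.22 0.014 | 
0.05 top (179, 192.5) 0.264 0.006 | 0.05 side (189, 357) 0.265 -0.012 | 0.05 top (179.2, 213) 0.218 0.012 | 
0.06 top (179, 192.5) 0.262 0.004 | 0.06 side (189, 357) 0.26 -0.009 | 0.06 top (179.2, 213) 0.217 0.01 | 
0.07 top (179, 192.5) 0.26 0.002 | 0.07 side (189, 357) 0.255 -0.005 | 0.07 top (179.2, 213) 0.215 0.007 | 
0.08 top (179, 192.5) 0.258 -0.0 | 0.08 side (189, 357) 0.251 -0.001 | 0.08 top (179.2, 213) 0.213 0.005 | 
0.09 top (179, 192.5) 0.256 -0.002 | 0.09 side (189, 357) 0.246 0.003 | 0.09 top (179.2, 213) 0.211 0.003 |
```

View pics/m7.png

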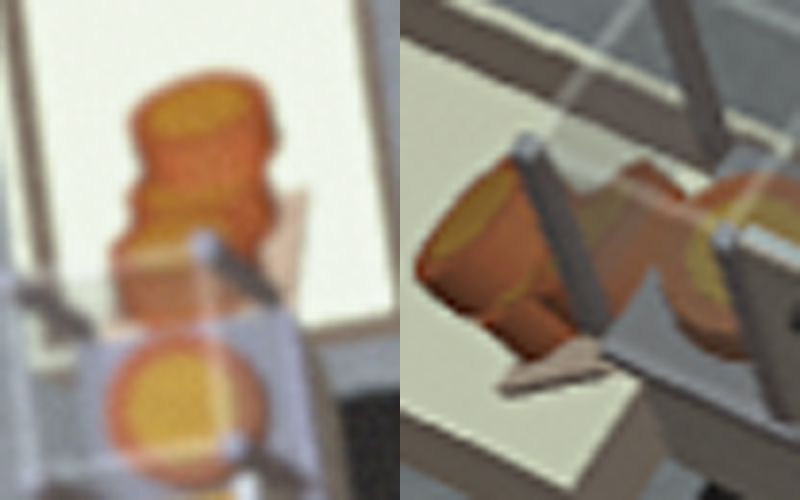

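```bash
cat > fit.py <<'E'
from h import *
from scipy.optimize import least_squares
A=np.radians(9.7); U=np.array([np.cos(A),np.sin(A),0]); V=np.array([-np.sin(A),np.cos(A),0]); Z=np.array([0,0,1.])
def proj(c,X):
    p=bot.camera_params(c); q=p['rotation']; Y=R.from_quat([q[1],q[2],q[3],q[0]]).inv().apply(X-p['xyz'])
    s=np.stack([Y[:,0],-Y[:,1]],1)/-Y[:,2:]; s=s*(1+p['k1']*(s**2).sum(1,keepdims=True))
    return s*p['fx']+[p['cx'],p['cy']]
th=np.linspace(0,2*np.pi,120)
def pod(a,b,z,phi):
    n=np.cos(phi)*Z+np.sin(phi)*U; e=np.cos(phi)*U-np.sin(phi)*Z; c=np.array([.4245,.276,0])+a*U+b*V+z*Z
    ring=.022*(np.cos(th)[:,None]*e+np.sin(th)[:,None]*V)
    return c+ring+.008*n, c+ring-.008*n
def obs(P):
    f,r=pod(*P); X=np.vstack([f,r]); T=proj("top",X); S=proj("side",X)
    return np.array([T[:,0].min(),T[:,0].max(),T[:,1].max(),S[:,1].min(),S[:,0].max()])
m=np.array([169.6,189.1,202.6,350.5,200.0])
for k in ([1]*5,[1,1,1,1,.0],[1,.3,1,1,.3]):
    for p0 in ([.26,0,.05,1.],[.26,0,.06,.5]):
        s=least_squares(lambda P:(obs(P)-m)*k,p0,x_scale=[.01,.01,.01,.3]); print(s.x.round(3),s.cost.round(2),(obs(s.x)-m).round(1))
out=[]
for c,(x0,y0) in (("top",(155,160)),("side",(160,330))):
    im=cv2.imread("pics/m7.png")[:, :400] if c=="top" else cv2.imread("pics/m7.png")[:,400:]
    im=im.copy()
    for P,col in (((least_squares(lambda P:(obs(P)-m),[.26,0,.05,1.],x_scale=[.01,.01,.01,.3]).x),(255,0,0)),):
        for g in pod(*P): cv2.polylines(im,[((proj(c,g)-[x0,y0]+.5)*7.69).astype(int)],True,col,1)
    # pod4 nominal
    for g in pod(.212,0,.088,0): cv2.polylines(im,[((proj(c,g)-[x0,y0]+.5)*7.69).astype(int)],True,(0,255,0),1)
    out.append(im)
cv2.imwrite("pics/m8.png",np.hstack(out))
E
python3 fit.py
```

```text
[0.249 0.003 0.065 1.468] 0.92 [-0.7  1.   0.4 -0.  -0.4]
[0.249 0.003 0.065 1.468] 0.92 [-0.7  1.   0.4 -0.  -0.4]
[0.261 0.003 0.059 2.135] 0.14 [-0.4  0.4 -0.   0.  -3. ]
[ 0.261  0.003  0.059 -1.006] 0.14 [-0.4  0.4 -0.   0.  -3. ]
[0.251 0.002 0.063 1.487] 0.12 [-0.1  1.5  0.  -0.  -0.5]
[0.251 0.002 0.063 1.487] 0.12 [-0.1  1.5  0.  -0.  -0.5]
```

View pics/m8.png

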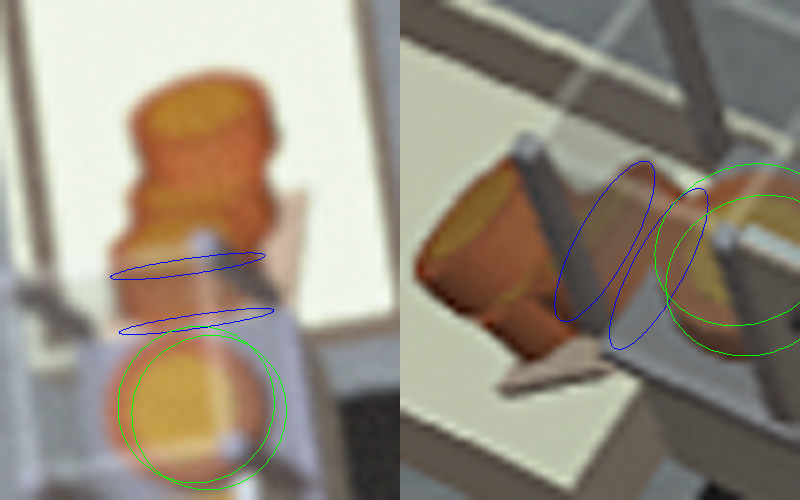

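Pod 4 matches its nominal place (green outline). The rough fit for pod 3 gives about 0.25–0.26 m along x and 60–65 mm high. That is inside the limits but close, so I'll look from above with the wrist camera before deciding.

```bash
python3 -m jog '[{"gripper":0,"translation":[1.1,-4,0],"turn":0},{"gripper":0,"translation":[1.1,-4,0],"turn":0},{"gripper":0,"translation":[1.1,-4,0],"turn":0},{"gripper":0,"translation":[1.1,-4,0],"turn":0},{"gripper":0,"translation":[1.1,-4,0],"turn":0},{"gripper":0,"translation":[1.1,-4,0],"turn":0},{"gripper":0,"translation":[0.5,-2,0],"turn":0},{"gripper":0,"translation":[0,0,0],"turn":0},{"gripper":0,"translation":[0,0,0],"turn":0},{"gripper":0,"translation":[0,0,0],"turn":0}]'
python3 - <<'E'
from h import *
p=bot.camera_params("wrist"); print(p)
np.save("w1.npy",p,allow_pickle=True)
im=bot.grab_frame("wrist"); cv2.imwrite("pics/w1.png",im[:,:,::-1])
for l in ("pod1_center","pod4_center"): print(l,[(round(d['conf'],2),np.round(d['location'])) for d in bot.mark_of("wrist",l)])
E
```

```text
t: 14.45
tcp_pos: [0.6897, 0.3214, 0.3514]
eef_rot: [-0.0, 0.844, -0.537, 0.0]
contact_force: [-0.1, 0.3, -0.2]
opening: 0.0004
{'fx': 393.81720604579914, 'fy': 393.81720604579914, 'cx': 317.27285477502477, 'cy': 244.3774279706743, 'k1': -0.04545387615223306, 'xyz': array([0.76635915, 0.35756999, 0.53077558]), 'rotation': array([ 0.83480773, -0.12272178,  0.0780746 , -0.53098001])}
pod1_center [(0.68, array([314., 188.]))]
pod4_center [(0.77, array([301., 251.])), (0.75, array([401., 224.])), (0.67, array([215., 234.])), (0.64, array([385., 296.]))]
```

View pics/w1.png

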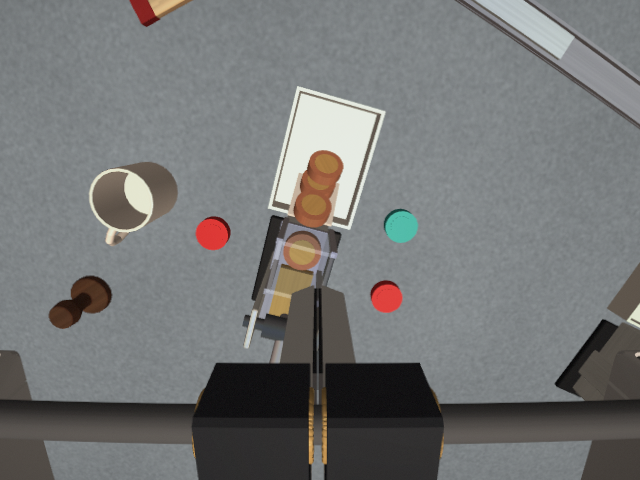

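The wrist view shows three pods in the tray's near half (faces at (325,163), (318,183) and (313,206)) and pod 4 in the magazine at (302,251). I'll fit pod 3 with this third view.

```bash
cat > fit2.py <<'E'
import re
src=open('fit.py').read().split("def obs")[0]; exec(src)
def obs(P):
    f,r=pod(*P); X=np.vstack([f,r]); T=proj("top",X); S=proj("side",X); W=proj("wrist",X)
    return np.array([T[:,0].min(),T[:,0].max(),T[:,1].max(),S[:,1].min(),W[:,0].min(),W[:,0].max(),W[:,1].min(),W[:,1].max()])
m=np.array([169.6,189.1,202.6,350.5,294.5,332,188.5,228])
for p0 in ([.26,0,.05,.9],[.26,0,.06,.4],[.25,0,.06,1.4]):
    s=least_squares(lambda P:obs(P)-m,p0,x_scale=[.01,.01,.01,.3],loss='soft_l1'); print(s.x.round(3),s.cost.round(2),(obs(s.x)-m).round(1))
    if p0[3]==.9: best=s.x
out=[]
for f,c,(x0,y0),(w,h) in (("w1","wrist",(280,145),(80,130)),("top0","top",(155,160),(52,65)),("side0","side",(160,330),(52,65))):
    k=500/h
    im=cv2.imread("pics/w1.png")[y0:y0+h,x0:x0+w] if c=="wrist" else bot.grab_frame(c)[y0:y0+h,x0:x0+w,::-1]
    im=cv2.resize(im,(int(w*k),500),interpolation=cv2.INTER_CUBIC)[:, :400]
    if c=="top": im=im.copy()
    for P,col in ((best,(255,0,0)),((.212,0,.088,0),(0,255,0))):
        for g in pod(*P): cv2.polylines(im,[((proj(c,g)-[x0,y0]+.5)*k).astype(int)],True,col,1)
    out.append(im)
o=np.hstack(out); cv2.imwrite("pics/m9.png",cv2.resize(o,None,fx=.72,fy=.72) if o.shape[1]>800 else o)
E
python3 fit2.py
```

```text
[0.258 0.003 0.062 0.727] 1.56 [-0.7  1.2  0.7 -0.5 -0.3  0.1  0.4 -0.8]
[0.258 0.003 0.062 0.727] 1.56 [-0.7  1.2  0.7 -0.5 -0.3  0.1  0.4 -0.8]
[0.258 0.003 0.062 0.727] 1.56 [-0.7  1.2  0.7 -0.5 -0.3  0.1  0.4 -0.8]
```

View pics/m9.png

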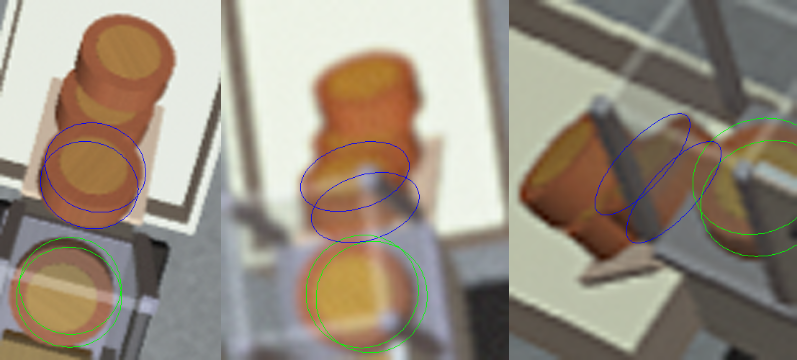

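The three-view fit agrees to about 1 px: pod 3 is 0.258 m along x, 3 mm sideways and 62 mm high, and pod 4 is at its nominal shelf place. I'll check that the lever is up and then hand in.

```bash
python3 - <<'E'
from h import *
for c in ("top","side"):
    bot.grab_frame(c)
    for l in ("copper_pad","blue_pad"): print(c,l,[(round(d['conf'],2),np.round(d['location'])) for d in bot.mark_of(c,l)])
s=bot.sense(); print(s['t'],np.round(s['contact_force'],1),np.abs(s['qd']).max())
bot.sign_off()
E
```

```text
top copper_pad [(0.96, array([181., 310.]))]
top blue_pad [(0.68, array([435., 286.]))]
side copper_pad [(0.87, array([308., 369.]))]
side blue_pad [(0.57, array([417., 184.])), (0.2, array([204., 363.]))]
15.0 [ 0.  -0.3 -0.2] 0.004282465967544159
the job is handed in; nothing more can be done
```

I pumped the copper lever through three full strokes with shut fingers, letting it spring back up each time, and handed the job in at 15.0 s. Three copper pods lie in the white tray and the fourth is on its shelf. The blue lever was not touched.

**Last checks**
- **Levers and contact:** the copper pad is back at its starting place, within 1 px in the side view and about 4 px in the top view. The blue pad marks are within a few pixels of the start. Contact force is near zero, with the tool clear of everything.
- **Pod 3:** it rests tilted on the ramp, leaning on the other two. A fit over three views puts it 258 mm along x and 62 mm high, inside the limits of 240 mm and 70 mm.
- **Pod 4:** it lines up with its nominal shelf position to about 2–3 mm.

**What disagreed or is uncertain**
- **Pod 3's margin:** it has only about 8 mm to spare in height. An earlier fit from two cameras gave 249–261 mm along and 59–65 mm high.
- **Heights of pods 1 and 2:** hand-picked pixels put them at about 15–18 mm, which is too low to be exact. They are still clearly below 70 mm.

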